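# Push the bowl into the empty bay of the counter rack

## Robot

A 6-joint arm with a two-finger parallel gripper is mounted at the origin on a cart in front of the work surface, level with it; the furniture and walls round the work are solid. World frame = base frame: x ahead of the robot, y to its left, z up, the work surface at z = 0. Lengths are in m, angles in rad, forces in N, time in s.
With the tool pointing down it reaches from about 0.25 to 0.725 m from the base axis. Payload 4 kg.
Tool frame: the origin (TCP) lies midway between the tips of the shut fingers; the grasp point (between the pads) lies 19 mm behind it; z points along the fingers, y is the direction in which the jaws open and shut (so a half turn about z gives the same grasp; the last joint's range is limited). The gripper opens to 85 mm and grips with 20 to 120 N. Pads are 22 mm wide; open, the fingers measure 114 mm over their backs; the gripper's body (76 mm by 85 mm) begins 54 mm behind the grasp point. The pads swing forward as they close: fully open they stand 13 mm farther back than shut.
Start: joints at [-1.319, 0.241, 0.005, 1.335, 0, 1.571], TCP at [0.125, -0.484, 0.231] pointing down, gripper open.
Joint ranges: [-2.72, 2.72], [-1.05, 1.87], [-1.09, 1.28], [-1.99, 2.15], [-1.42, 1.44], [-3.14, 3.14]. Speed limits (rad/s): [2.79, 2.79, 3.14, 3.14, 3.14, 3.14].

## Interface

Orientations are given as a unit quaternion [x, y, z, w].
In Python, from workcell import bot, eyes, job gives the robot as it stands.
- The arm moves only by the shell command python3 -m crank 'ROWS'. ROWS is a JSON object of lists of equal length, an entry for each row: "dr": the turn, a rotation vector about the tool's x, y, z in rad, a list of three; "travel": the shift along the tool's x, y, z in m, a list of three; "hand": the finger opening in m, from 0 to 0.0854. In form: {"dr": [[wx, wy, wz], ...], "travel": [[x, y, z], ...], "hand": [hand, ...]}. A call has 1 to 10 rows; each row is the pose to reach, as a shift and turn from the pose commanded when the call began, along the tool's axes at that moment; what a row does not reach only later rows make up. A row lasts 1/8 s, in which the tool goes at most 62.5 mm and 10.7 degrees, less where a joint would pass 70% of its speed; a pose out of reach is approached as far as the arm can. A call with a gripper value outside its range is refused whole. The fingers move at their own pace and stop on an object; the grip force is fixed at half the most. Time passes only in rows, so rows that repeat a pose let the fingers close. It gives the time, the measured TCP pose, the force and the opening at its end, in the units of the state.
- bot.get_obs(): the state, without advancing time (a new reading comes with each control period).
- eyes.camera(name): name is "scene" or "side" or "wrist"; returns a dict with "color" (480x640x3 uint8, red, green, blue), "K" (3x3 intrinsics, pixels), "R" (3x3) and "t" (3): a world point X has camera coordinates R X + t; the wrist camera has in their place "T_tool_cam" (4x4, takes a point from camera to tool coordinates, whose origin is the TCP and whose axes are the flange's). Camera axes: x right, y down, z forward; pixel columns grow to the right and rows downward; lengths in m; the calibration is good to about 2 mm. A picture is of the moment at which its call begins: read the wrist's pose just before it. There is no depth.
- job.job_done(): hands the job in, once; it reports no verdict.
The state is a dict: "clock": time; "joint_pos": joint angles; "joint_vel": joint speeds; "tau": joint torques, N m; "eef_pos": TCP position; "tool_rot": TCP orientation; "ft_force": force on the tool from outside, world axes, zero at the start; "ft_torque": the same for the moment, N m; "grip_width": finger opening in m.
Only numpy, scipy, OpenCV 4.12 (cv2) and the standard library are available. Lean on these libraries where they do the work, as an engineer would, in place of code of your own. Each camera call takes 0.05 s, during which the arm holds its last target.

## Task

Push the white bowl of coloured sticks along the counter into the one empty bay of the wooden rack (the bay with the round cork spot), until it stands right up against the rack's back rail. Only push it with the fingers: do not lift or tip it, and leave the two bowls already in the rack and everything else on the counter where they are.

Things in the scene. Friction and masses are not known exactly. Their poses are not given: they have to be found in the camera images.
- stick_bowl: the bowl to push: round white bowl (ramekin) holding red, brown and white sticks, loose on the counter in front of the rack. Outer diameter 100 mm at the foot, 106 mm at the rim, 39 mm high, about 0.16 kg, wall nearly upright. Origin: centre of its underside, z up
- rack: pale wooden rack fixed to the counter, no floor: back rail 46 mm high, four cheeks 28 mm high, three bays 126 mm wide. Origin: on the counter at mid width; x axis points into the bays, y along the rail to the left. Rail's front face at x = 42 mm; cheeks 8 mm thick from x = -39 mm to the rail; bay centres at y = -134, 0, 134 mm. The bowl fully home has its origin at x = -11 mm, the front of it sticking out
- pad: round cork spot, 90 mm across, flat (nothing catches on it), on the counter in the empty bay, its centre 20 mm to the front of the rack's origin (x = -20 mm in the rack's frame). It marks the bay to fill. Origin: its centre
- packet_bowl: round white bowl with white paper packets, 102 mm diameter, 39 mm high, loose, already standing in one bay. Leave alone. Origin: centre of its underside
- empty_dish: round empty white dish, 118 mm diameter, 34 mm high, loose, already standing in one bay. Leave alone. Origin: centre of its underside
- blue_mug: blue mug, 96 mm high, 117 mm over the handle, loose, on the right of the counter. Leave alone. Origin: centre of its underside
- spoon_a: steel teaspoon, 132 mm long, 10 mm high, lying loose at the near right. Leave alone. Origin: centre of its underside
- spoon_b: a second such teaspoon beside it. Leave alone. Origin: centre of its underside
- tin: blue and white creamer tin, 55 mm diameter, 82 mm high, loose, on the left. Leave alone. Origin: centre of its underside
- dispenser: glass sugar dispenser with a spout, 72 mm diameter, 98 mm high, loose, behind the rack. Leave alone. Origin: centre of its underside
Mind the look-alikes: they are no part of the job. What is shaped like the stick_bowl but orange or turquoise is not meant.

How it is judged:
By the outcome, as a careful person would: the job done as asked, in the order asked, and still so for the second after the job is handed in, with the robot touching nothing.
It also fails if it takes over 58 s, if anything falls off the work surface, if the arm or the gripper's body presses on something with over 40 N, if the wrist force passes 120 N, or if a joint passes its speed limit or range.

## Working session

There is one attempt and no reset: what is moved stays moved. The work goes in short steps, Python scripts to look and compute and a shell command to move; the robot and the scene stay as the last step left them, time stands still between calls to the robot, and variables do not carry over. Pictures are saved under pics/ and viewed, and the job is handed in when it is done.

```bash
mkdir -p pics; ls; python3 - <<'E'
from workcell import bot, eyes, job
import cv2,pickle
o=bot.get_obs(); print(o)
for n in ["scene","side","wrist"]:
    c=eyes.camera(n); pickle.dump(c,open(f"pics/{n}0.pkl","wb"))
    cv2.imwrite(f"pics/{n}0.png",c["color"][:,:,::-1])
    print(n,{k:v for k,v in c.items() if k!="color"})
E
```

```text
pics
{'clock': 0.0, 'joint_pos': array([-1.31901785e+00,  2.41399557e-01,  3.70307285e-03,  1.33522036e+00,
        4.13553174e-05,  1.57079974e+00]), 'joint_vel': array([ 0.00089977,  0.0001366 , -0.0008034 ,  0.00100221, -0.00069644,
        0.00042334]), 'tau': array([ 1.09901550e-03, -3.72320402e+01,  2.52407420e+01,  1.70290272e-02,
       -5.29603403e-05, -3.20440549e-06]), 'eef_pos': array([ 0.12441338, -0.48360194,  0.23041161]), 'tool_rot': array([ 9.92086068e-01,  1.25555200e-01, -1.12610362e-04, -1.05446180e-03]), 'ft_force': array([ 0.5248068 ,  0.08670295, -0.6592428 ]), 'ft_torque': array([-0.01390424, -0.0168278 ,  0.02552642]), 'grip_width': 0.08509527630562394}
scene {'K': array([[455.35294171,   0.        , 321.97605885],
       [  0.        , 455.35294171, 234.19612037],
       [  0.        ,   0.        ,   1.        ]]), 'R': array([[ 0.90622051, -0.42266834, -0.01076374],
       [-0.22178918, -0.453544  , -0.86319604],
       [ 0.3599638 ,  0.78463324, -0.50475414]]), 't': array([-0.59073764,  0.07497662,  1.01085024])}
side {'K': array([[596.55875888,   0.        , 303.1831681 ],
       [  0.        , 596.55875888, 241.21605882],
       [  0.        ,   0.        ,   1.        ]]), 'R': array([[-0.64060171, -0.76756699, -0.02168808],
       [-0.38593412,  0.34625654, -0.85507968],
       [ 0.66384057, -0.53939533, -0.51804283]]), 't': array([0.22156504, 0.30307271, 1.12525258])}
wrist {'K': array([[400.39207131,   0.        , 317.41844979],
       [  0.        , 400.39207131, 244.32246402],
       [  0.        ,   0.        ,   1.        ]]), 'T_tool_cam': array([[-6.91248815e-04, -9.64869817e-01, -2.62727538e-01,
         6.58103068e-02],
       [ 9.99999741e-01, -6.14079116e-04, -3.75835104e-04,
         3.94865969e-04],
       [ 2.01296453e-04, -2.62727730e-01,  9.64869991e-01,
        -1.42910010e-01],
       [ 0.00000000e+00,  0.00000000e+00,  0.00000000e+00,
         1.00000000e+00]])}
```

View pics/scene0.png

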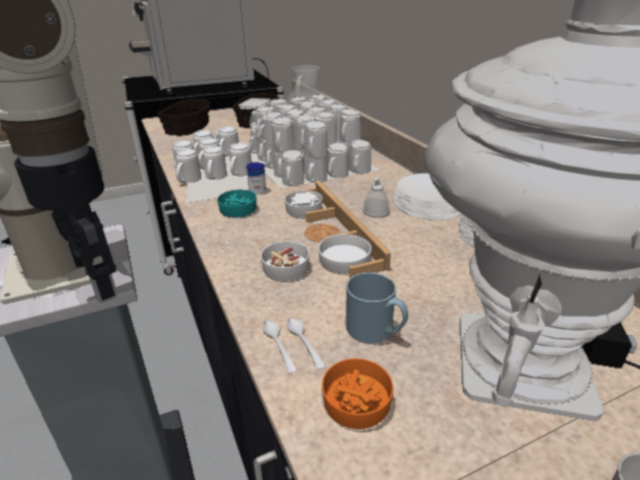

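View pics/side0.png

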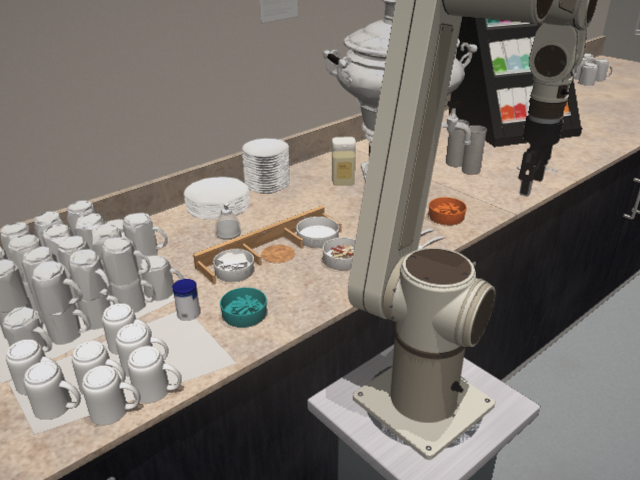

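View pics/wrist0.png

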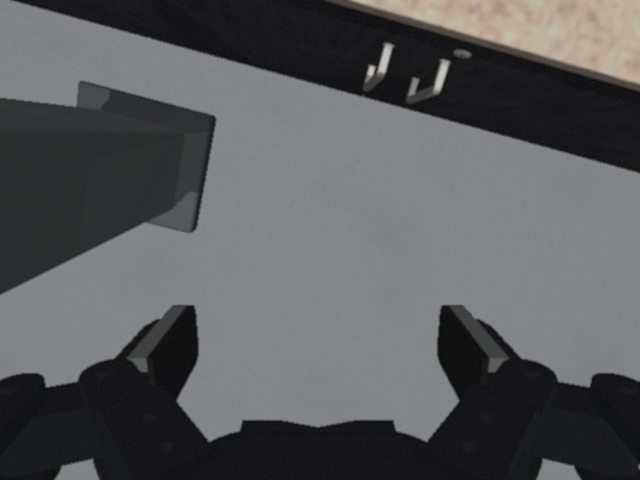

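The scene picture shows the stick bowl at (286,261). The empty middle bay's cork is at (322,232), with the dish at (345,253) and the packets at (305,203). I'll zoom in to measure.

```bash
python3 - <<'E'
import cv2
a=cv2.imread("pics/scene0.png")[165:305,220:420]; cv2.imwrite("pics/s0z.png",cv2.resize(a,None,fx=4,fy=4,interpolation=2))
a=cv2.imread("pics/side0.png")[195:295,185:385]; cv2.imwrite("pics/d0z.png",cv2.resize(a,None,fx=4,fy=4,interpolation=2))
E
```

```text
(no output)
```

View pics/s0z.png

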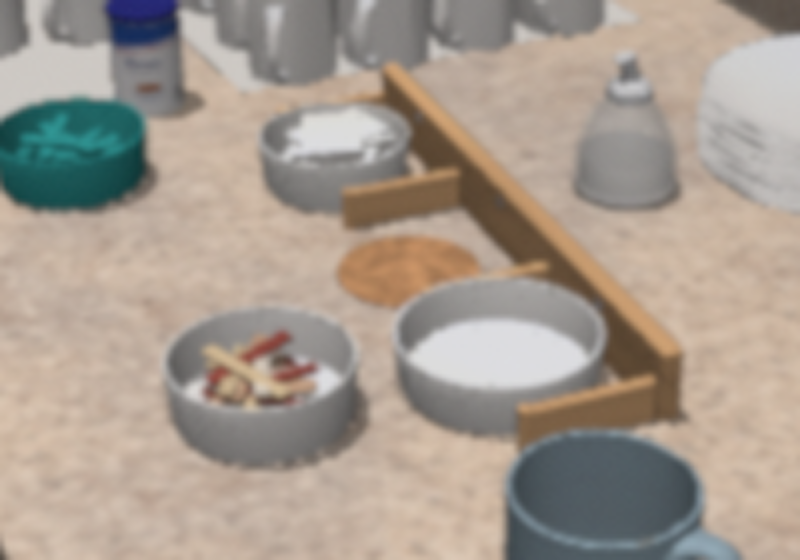

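View pics/d0z.png

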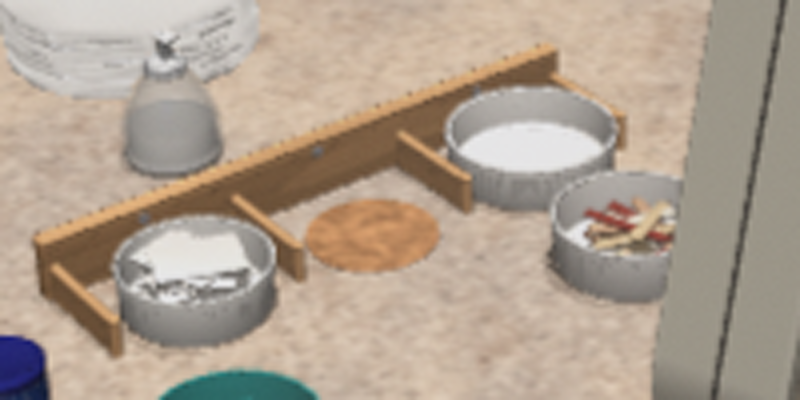

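```bash
cat > h.py <<'E'
import numpy as np,pickle,cv2
from scipy.optimize import least_squares
def cast(c,px,z):
    px=np.atleast_2d(np.array(px,float)); d=np.c_[px,np.ones(len(px))]@np.linalg.inv(c["K"]).T@c["R"]
    C=-c["R"].T@c["t"]; s=(z-C[2])/d[:,2]; return C+s[:,None]*d
def circ(p,r=None):
    if r: f=lambda q:np.hypot(p[:,0]-q[0],p[:,1]-q[1])-r; x0=p[:,:2].mean(0)
    else: f=lambda q:np.hypot(p[:,0]-q[0],p[:,1]-q[1])-q[2]; x0=[*p[:,:2].mean(0),.05]
    s=least_squares(f,x0,loss='soft_l1',f_scale=.002); return s.x,np.sqrt(np.mean(s.fun**2))
def bowlpts(c,box):
    # low-saturation blob in box (x0,y0,x1,y1)
    x0,y0,x1,y1=box; a=c["color"][y0:y1,x0:x1]; a=cv2.resize(a,None,fx=4,fy=4,interpolation=cv2.INTER_CUBIC)
    hsv=cv2.cvtColor(a,cv2.COLOR_RGB2HSV); m=((hsv[...,1]<32)).astype(np.uint8)*255
    m=cv2.morphologyEx(m,cv2.MORPH_OPEN,np.ones((5,5)));cs,_=cv2.findContours(m,cv2.RETR_EXTERNAL,cv2.CHAIN_APPROX_NONE)
    k=max(cs,key=cv2.contourArea)[:,0,:]; 
    return (k+.5)/4-.5+[x0,y0],m
E
python3 - <<'E'
from h import *
S=pickle.load(open("pics/scene0.pkl","rb"));D=pickle.load(open("pics/side0.pkl","rb"))
zs=lambda p:(np.array(p,float)+.5)/4-.5+[220,165]
zd=lambda p:(np.array(p,float)+.5)/4-.5+[185,195]
np.set_printoptions(precision=4,suppress=True)
k,m=bowlpts(S,(255,238,316,285)); cv2.imwrite("pics/m.png",m)
up=k[k[:,1]<254]; print("stick rim scene",circ(cast(S,up,.039),.053),circ(cast(S,up,.039)))
low=k[k[:,1]>270]; print("foot scene",circ(cast(S,low,.0),.050))
print("stick rim side",circ(cast(D,zd([[553,222],[565,194],[590,178],[620,171],[650,171],[680,178],[552,232]]),.039),.053))
# cork
for n,c,b in(("S",S,(300,222,344,242)),("D",D,(255,240,300,268))):
    hsv=cv2.cvtColor(c["color"],cv2.COLOR_RGB2HSV)[b[1]:b[3],b[0]:b[2]]; m=(hsv[...,1]>105).astype(np.uint8)*255
    cs,_=cv2.findContours(m,0,1); q=max(cs,key=cv2.contourArea)[:,0,:]+[b[0],b[1]]
    print("cork",n,len(q),circ(cast(c,q,0.001),.045),circ(cast(c,q,0.001)))
# rails/cheeks
print("rail top front, side",cast(D,zd([[48,252],[557,62]]),.046))
print("cheek front tops side",cast(D,zd([[118,325],[302,252],[469,182],[624,122]]),.028))
print("cheek front tops scene (ch2L, ch4)",cast(S,zs([[344,195],[519,410]]),.028))
print("rail top back right end, left scene",cast(S,zs([[680,352],[400,65]]),.046))
for n,c,p,r in(("dishS",S,zs([[396,350],[410,315],[440,293],[480,281],[520,279],[560,288],[590,308],[604,340]]),.059),("dishD",D,zd([[447,130],[460,108],[490,92],[530,88],[570,92],[605,108],[618,130]]),.059)):
    print(n,circ(cast(c,p,.034),r))
for n,c,p in(("pkS",S,zs([[263,148],[270,125],[295,109],[335,104],[375,107],[403,122],[411,142]])),("pkD",D,zd([[115,270],[125,242],[150,225],[195,217],[240,222],[268,242],[276,262]]))):
    print(n,circ(cast(c,p,.039),.051))
E
```

```text
stick rim scene (array([ 0.4595, -0.2246]), np.float64(0.0006481408528208962)) (array([ 0.4594, -0.2248,  0.0532]), np.float64(0.0006437179732624464))
foot scene (array([ 0.4611, -0.221 ]), np.float64(0.0006996259771040163))
stick rim side (array([ 0.4528, -0.2243]), np.float64(0.001937044454914919))
cork S 72 (array([ 0.5933, -0.1199]), np.float64(0.011131199231404763)) (array([ 0.5935, -0.1141,  0.0377]), np.float64(0.005442168771186473))
cork D 74 (array([ 0.5943, -0.1186]), np.float64(0.0033898866956311438)) (array([ 0.5941, -0.1185,  0.0419]), np.float64(0.0012411814804612743))
rail top front, side [[ 0.6553  0.0871  0.046 ]
 [ 0.6295 -0.3143  0.046 ]]
cheek front tops side [[ 0.5811  0.085   0.028 ]
 [ 0.5726 -0.0474  0.028 ]
 [ 0.5679 -0.1816  0.028 ]
 [ 0.558  -0.3127  0.028 ]]
cheek front tops scene (ch2L, ch4) [[ 0.5806 -0.0547  0.028 ]
 [ 0.5674 -0.3173  0.028 ]]
rail top back right end, left scene [[ 0.6569 -0.3296  0.046 ]
 [ 0.6817  0.0787  0.046 ]]
dishS (array([ 0.5894, -0.2556]), np.float64(0.0024034300318692236))
dishD (array([ 0.5851, -0.2518]), np.float64(0.0008504007643684781))
pkS (array([0.6013, 0.0058]), np.float64(0.001303215801039645))
pkD (array([0.5964, 0.0182]), np.float64(0.0013669229040582436))
```

View pics/m.png

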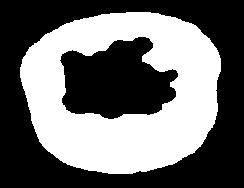

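The bowl is at about (0.457,-0.223). The rack origin is at about (0.61,-0.117), yaw about -0.06. Next I'll locate the mug, the spoons and the samovar.

```bash
python3 - <<'E'
from h import *
S=pickle.load(open("pics/scene0.pkl","rb"))
np.set_printoptions(precision=3,suppress=True)
print("mug rim L,R,centre z.096",cast(S,[[348,290],[395,290],[371,288],[407,315]],.096))
print("spoons",cast(S,[[270,325],[293,368],[293,323],[320,363]],.005))
print("orange rim ctr",cast(S,[[358,380]],.039)); print("samovar base",cast(S,[[462,318],[465,395],[600,407]],.0))
print("teal",cast(S,[[237,198]],.039),"tin",cast(S,[[257,190]],0))
print("samovar widest left ~z.35",cast(S,[[430,150]],.35))
E
```

```text
mug rim L,R,centre z.096 [[ 0.485 -0.464  0.096]
 [ 0.557 -0.498  0.096]
 [ 0.523 -0.476  0.096]
 [ 0.539 -0.561  0.096]]
spoons [[ 0.365 -0.39   0.005]
 [ 0.364 -0.504  0.005]
 [ 0.405 -0.403  0.005]
 [ 0.409 -0.513  0.005]]
orange rim ctr [[ 0.432 -0.598  0.039]]
samovar base [[ 0.698 -0.522  0.   ]
 [ 0.584 -0.665  0.   ]
 [ 0.75  -0.769  0.   ]]
teal [[0.442 0.089 0.039]] tin [[0.53  0.196 0.   ]]
samovar widest left ~z.35 [[ 0.575 -0.526  0.35 ]]
```

```bash
python3 -m crank '{"dr":[[0,0,0.03],[0,0,0.06],[0,0,0.09],[0,0,0.12],[0,0,0.15],[0,0,0.18],[0,0,0.21],[0,0,0.252],[0,0,0.252],[0,0,0.252]],"travel":[[0.05,-0.025,0],[0.1,-0.05,0],[0.155,-0.075,0],[0.21,-0.105,0],[0.265,-0.13,0],[0.32,-0.16,0],[0.38,-0.19,0],[0.435,-0.215,0],[0.445,-0.22,0],[0.445,-0.22,0]],"hand":[0.06,0.06,0.06,0.06,0.06,0.06,0.06,0.06,0.06,0.06]}'
python3 - <<'E'
from workcell import bot, eyes
import cv2,pickle
o=bot.get_obs();c=eyes.camera("wrist");c["o"]=o;pickle.dump(c,open("pics/w1.pkl","wb"));cv2.imwrite("pics/w1.png",c["color"][:,:,::-1]);print(o["clock"],o["eef_pos"],o["tool_rot"],o["grip_width"])
E
```

```text
clock: 1.4
eef_pos: [0.5006, -0.1598, 0.2306]
tool_rot: [1.0, 0.001, -0.001, -0.0]
ft_force: [0.6, 0.1, 0.1]
grip_width: 0.0597
1.4 [ 0.50062053 -0.15976594  0.23064221] [ 9.99999203e-01  9.32452653e-04 -8.51035967e-04 -7.66179609e-06] 0.059679113680789306
```

View pics/w1.png

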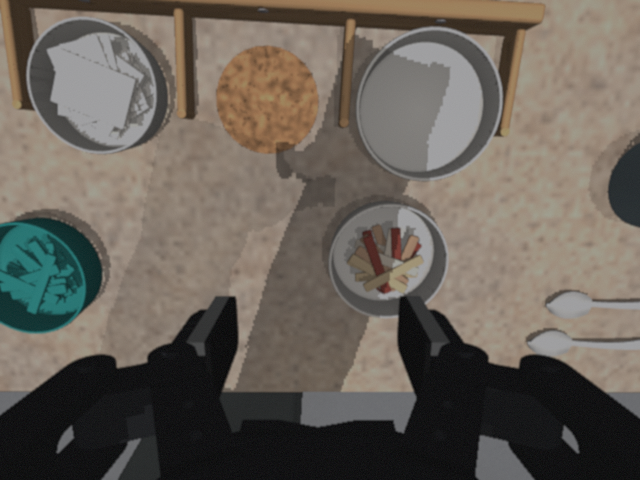

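The wrist view shows the stick bowl at (388,260), the cork at (268,99), and cheek fronts near (185,117) and (344,126). I'll cast these.

```bash
cat >> h.py <<'E'
from scipy.spatial.transform import Rotation as Rn
def wcam(c):
    T=np.eye(4);T[:3,:3]=Rn.from_quat(c["o"]["tool_rot"]).as_matrix();T[:3,3]=c["o"]["eef_pos"]
    M=np.linalg.inv(T@c["T_tool_cam"]);c["R"]=M[:3,:3];c["t"]=M[:3,3];return c
E
python3 - <<'E'
from h import *
c=wcam(pickle.load(open("pics/w1.pkl","rb")))
np.set_printoptions(precision=4,suppress=True)
print("stick rim",circ(cast(c,[[330,258],[336,235],[355,213],[388,204],[420,212],[441,235],[447,262],[436,292],[345,297],[360,309]],.039),.053))
hsv=cv2.cvtColor(c["color"],cv2.COLOR_RGB2HSV);m=np.zeros((480,640),np.uint8);b=(205,38,332,160)
m[b[1]:b[3],b[0]:b[2]]=(hsv[b[1]:b[3],b[0]:b[2],1]>110)*255
m=cv2.morphologyEx(m,cv2.MORPH_OPEN,np.ones((7,7)));m=cv2.morphologyEx(m,cv2.MORPH_CLOSE,np.ones((7,7)))
q=max(cv2.findContours(m,0,1)[0],key=cv2.contourArea)[:,0,:]; print("cork",circ(cast(c,q,.001),.045),circ(cast(c,q,.001)))
p=cast(c,[[19,107],[186,117],[344,126],[505,135]],.028);print(p)
r=cast(c,[[60,12],[535,23]],.046);print(r)
for P in (p[:,:2],r[:,:2]): k=np.polyfit(P[:,1],P[:,0],1);print("slope",k)
print("dish",circ(cast(c,[[358,100],[368,60],[428,29],[490,60],[501,100],[428,179],[380,163],[478,162]],.034),.059))
print("pk",circ(cast(c,[[28,85],[40,40],[95,17],[165,85],[97,151],[50,135]],.039),.051))
a=c["color"][0:330,0:640]; 
cv2.imwrite("pics/w1z.png",cv2.resize(c["color"][0:160,150:550,::-1],None,fx=2,fy=2))
E
```

```text
stick rim (array([ 0.4587, -0.2223]), np.float64(0.0019054033996825808))
cork (array([ 0.5948, -0.1159]), np.float64(0.001958080888545289)) (array([ 0.595 , -0.1158,  0.0433]), np.float64(0.0008389910330986723))
[[ 0.5882  0.0839  0.028 ]
 [ 0.5806 -0.052   0.028 ]
 [ 0.5736 -0.1821  0.028 ]
 [ 0.5666 -0.3162  0.028 ]]
[[ 0.653   0.0283  0.046 ]
 [ 0.6462 -0.3202  0.046 ]]
slope [0.054  0.5836]
slope [0.0196 0.6525]
dish (array([ 0.5876, -0.2495]), np.float64(0.0018533850806229776))
pk (array([0.6014, 0.0139]), np.float64(0.0025154296405883116))
```

View pics/w1z.png

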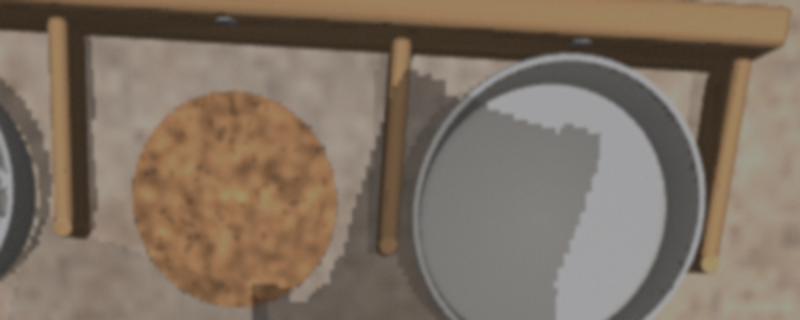

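```bash
python3 -m crank '{"dr":[[0,0,-0.18],[0,0,-0.36],[0,0,-0.54],[0,0,-0.72],[0,0,-0.9],[0,0,-1.08],[0,0,-1.26],[0,0,-1.44],[0,0,-1.47],[0,0,-1.47]],"travel":[[-0.006,0.019,0],[-0.012,0.038,0],[-0.018,0.057,0],[-0.025,0.076,0],[-0.031,0.095,0],[-0.038,0.114,0],[-0.044,0.133,0],[-0.051,0.152,0],[-0.051,0.152,0.02],[-0.051,0.152,0.04]],"hand":[0.06,0.06,0.06,0.06,0.06,0.06,0.06,0.06,0.06,0.06]}'
python3 - <<'E'
from workcell import bot
from scipy.spatial.transform import Rotation as R
o=bot.get_obs();print(o["eef_pos"],R.from_quat(o["tool_rot"]).as_matrix()[:,0],o["joint_pos"])
E
```

```text
clock: 2.7
eef_pos: [0.4475, -0.3142, 0.1914]
tool_rot: [0.743, 0.669, -0.0, 0.0]
ft_force: [-0.3, -0.6, -0.3]
grip_width: 0.06
[ 0.44745779 -0.31420589  0.19136405] [ 1.04835219e-01  9.94489390e-01 -6.56251585e-04] [-6.11940282e-01  3.52079601e-01  5.35358812e-02  1.27175147e+00
 -4.72359957e-04  1.06388409e+00]
```

```bash
python3 -m crank '{"dr":[[0,0,0],[0,0,0],[0,0,0],[0,0,0],[0,0,0],[0,0,0],[0,0,0]],"travel":[[0,0,0.04],[0,0,0.09],[0,0,0.13],[0,0,0.16],[0,0,0.175],[0,0,0.18],[0,0,0.18]],"hand":[0.06,0.06,0.06,0.06,0.06,0.06,0.06]}'
python3 - <<'E'
from workcell import bot, eyes
import cv2,pickle
o=bot.get_obs();c=eyes.camera("wrist");c["o"]=o;pickle.dump(c,open("pics/w2.pkl","wb"));cv2.imwrite("pics/w2.png",c["color"][:,:,::-1])
c=eyes.camera("scene");cv2.imwrite("pics/s2.png",cv2.resize(c["color"][165:365,200:440,::-1],None,fx=3,fy=3))
E
```

```text
clock: 3.58
eef_pos: [0.4498, -0.3131, 0.0121]
tool_rot: [0.742, 0.67, 0.0, 0.001]
ft_force: [0.7, -0.6, 0.2]
grip_width: 0.0602
```

View pics/w2.png

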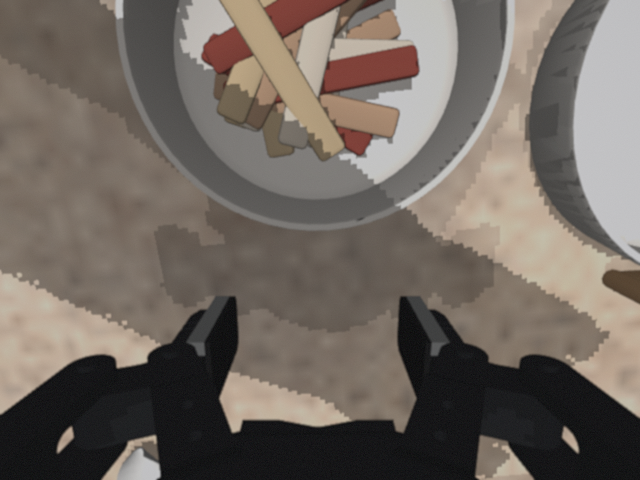

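View pics/s2.png

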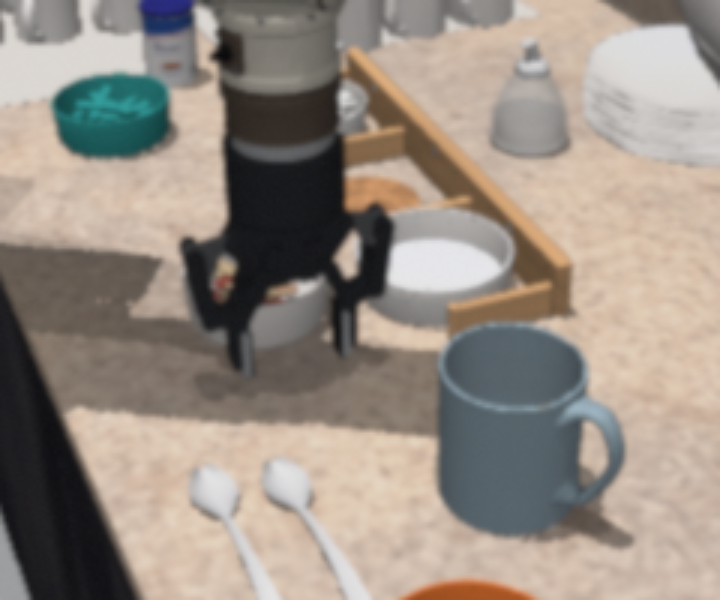

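Fingers are centred behind the bowl and clear of the dish and spoons. Now a gentle push to the left.

```bash
python3 -m crank '{"dr":[[0,0,0],[0,0,0],[0,0,0],[0,0,0],[0,0,0],[0,0,0],[0,0,0],[0,0,0],[0,0,0],[0,0,0]],"travel":[[0.012,0,0],[0.024,0,0],[0.031,0,0],[0.036,0,0],[0.041,0,0],[0.046,0,0],[0.052,0,0],[0.058,0,0],[0.064,0,0],[0.07,0,0]],"hand":[0.06,0.06,0.06,0.06,0.06,0.06,0.06,0.06,0.06,0.06]}'
python3 -m crank '{"dr":[[0,0,0],[0,0,0],[0,0,0],[0,0,0],[0,0,0],[0,0,0],[0,0,0],[0,0,0],[0,0,0],[0,0,0]],"travel":[[0.008,0,0],[0.016,0,0],[0.024,0,0],[0.032,0,0],[0.04,0,0],[0.048,0,0],[0.055,0,0],[0.06,0,0],[0.063,0,0],[0.063,0,0]],"hand":[0.06,0.06,0.06,0.06,0.06,0.06,0.06,0.06,0.06,0.06]}'
python3 - <<'E'
from workcell import bot, eyes
import cv2,pickle
from h import *
o=bot.get_obs();c=eyes.camera("wrist");c["o"]=o;pickle.dump(c,open("pics/w3.pkl","wb"));cv2.imwrite("pics/w3.png",c["color"][:,:,::-1])
E
```

```text
clock: 4.92
eef_pos: [0.4568, -0.2423, 0.0114]
tool_rot: [0.742, 0.67, -0.0, 0.0]
ft_force: [-0.4, -1.3, -0.0]
grip_width: 0.0599
clock: 6.18
eef_pos: [0.4631, -0.1795, 0.0112]
tool_rot: [0.742, 0.671, 0.0, -0.0]
ft_force: [-0.3, -0.2, 0.3]
grip_width: 0.0601
```

View pics/w3.png

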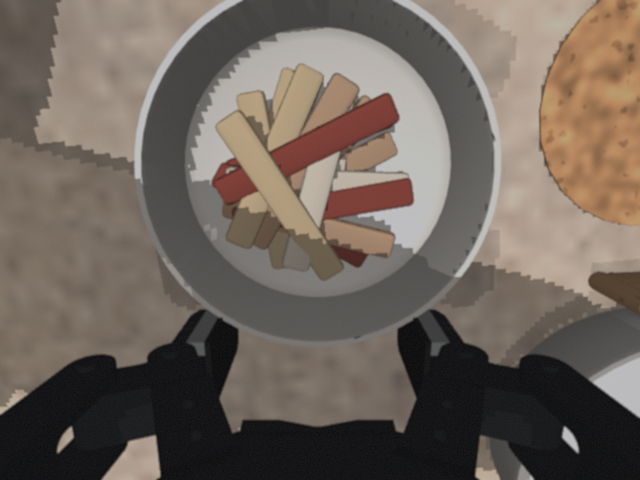

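```bash
python3 - <<'E'
from h import *
c=wcam(pickle.load(open("pics/w3.pkl","rb")))
print(circ(cast(c,[[135,160],[150,85],[200,20],[430,10],[488,90],[500,160],[485,235],[440,300],[317,341],[190,295],[150,235]],.039),.053))
E
```

```text
(array([ 0.46820508, -0.12666665]), np.float64(0.0011733050537811541))
```

```bash
python3 -m crank '{"dr":[[0,0,0],[0,0,0],[0,0,0],[0,0,0],[0,0,0],[0,0,0],[0,0,0],[0,0,0],[0,0,0],[0,0,0]],"travel":[[0.004,0,0],[0.009,0,0],[0.013,0,0],[0.016,0,0],[0.017,0,0],[0.017,0,0],[0.01,0,0],[-0.01,0,0],[-0.03,0,0],[-0.03,0,0]],"hand":[0.06,0.06,0.06,0.06,0.06,0.06,0.06,0.06,0.06,0.06]}'
python3 - <<'E'
from workcell import bot
o=bot.get_obs();print(o["eef_pos"],o["joint_pos"])
E
```

```text
clock: 7.48
eef_pos: [0.4602, -0.2113, 0.0114]
tool_rot: [0.743, 0.67, 0.0, 0.0]
ft_force: [-0.1, -0.0, 0.3]
grip_width: 0.0596
[ 0.46017908 -0.21129933  0.01142544] [-4.30465319e-01  4.60276334e-01 -3.08373353e-01  8.01330239e-01
  2.30355510e-05  1.24383005e+00]
```

```bash
python3 -m crank '{"dr":[[0,0,0],[0,0,0],[0,0,0.17],[0,0,0.35],[0,0,0.53],[0,0,0.71],[0,0,0.89],[0,0,1.07],[0,0,1.25],[0,0,1.43]],"travel":[[0,0,-0.05],[0,0,-0.1],[0.005,-0.005,-0.15],[0.02,-0.02,-0.17],[0.035,-0.035,-0.17],[0.05,-0.05,-0.17],[0.065,-0.065,-0.17],[0.08,-0.08,-0.17],[0.097,-0.0955,-0.17],[0.097,-0.0955,-0.17]],"hand":[0.06,0.06,0.06,0.06,0.06,0.06,0.06,0.06,0.06,0.06]}'
python3 -m crank '{"dr":[[0,0,0.092],[0,0,0.092],[0,0,0.092]],"travel":[[0,0,0],[0,0,0],[0,0,0]],"hand":[0.06,0.06,0.06]}'
python3 - <<'E'
from workcell import bot, eyes
from h import *
o=bot.get_obs();c=eyes.camera("wrist");c["o"]=o;pickle.dump(c,open("pics/w4.pkl","wb"));cv2.imwrite("pics/w4.png",c["color"][:,:,::-1])
print(o["eef_pos"],Rn.from_quat(o["tool_rot"]).as_matrix()[:,0],o["joint_pos"])
E
```

```text
clock: 8.72
eef_pos: [0.3735, -0.1022, 0.1812]
tool_rot: [1.0, 0.018, -0.0, -0.0]
ft_force: [-1.1, 0.3, -0.5]
grip_width: 0.0601
clock: 9.1
eef_pos: [0.3747, -0.1035, 0.1813]
tool_rot: [1.0, -0.025, -0.0, -0.0]
ft_force: [0.4, 0.6, 0.0]
grip_width: 0.0604
[ 0.37474519 -0.1034785   0.18128246] [ 9.98715170e-01 -5.06754171e-02 -1.07857659e-04] [-2.69563103e-01  5.28301148e-02 -3.52895231e-01  1.16522318e+00
  1.87484022e-04  2.92272668e+00]
```

View pics/w4.png

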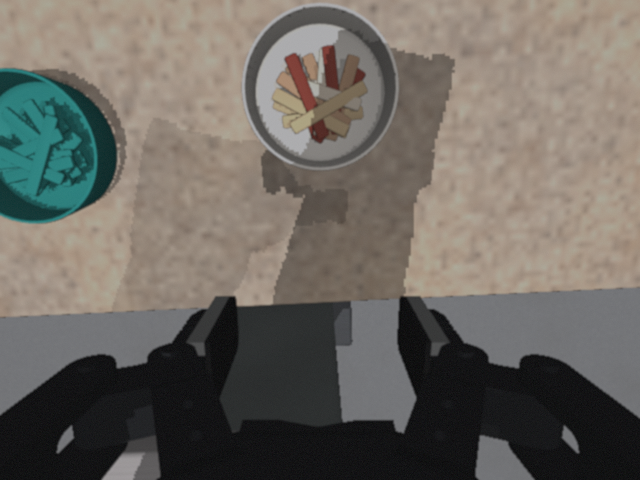

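```bash
python3 - <<'E'
from h import *
c=wcam(pickle.load(open("pics/w4.pkl","rb")))
print(circ(cast(c,[[243,88],[250,45],[280,13],[320,3],[362,14],[390,45],[398,88],[385,135],[320,168],[258,135]],.039),.053))
print(cast(c,[[300,303],[420,297]],0))
E
```

```text
(array([ 0.46973258, -0.11090939]), np.float64(0.0009687080772059008))
[[ 0.30008719 -0.08481576  0.        ]
 [ 0.3003591  -0.18947241  0.        ]]
```

```bash
python3 -m crank '{"dr":[[0,0,0],[0,0,0],[0,0,0],[0,0,0],[0,0,0],[0,0,0],[0,0,0]],"travel":[[0,0.001,0.04],[0,0.001,0.09],[0,0.001,0.13],[0,0.001,0.155],[0,0.001,0.168],[0,0.001,0.17],[0,0.001,0.17]],"hand":[0.06,0.06,0.06,0.06,0.06,0.06,0.06]}'
python3 -m crank '{"dr":[[0,0,0],[0,0,0],[0,0,0],[0,0,0],[0,0,0],[0,0,0],[0,0,0],[0,0,0],[0,0,0],[0,0,0]],"travel":[[0.015,0,0],[0.027,0,0],[0.033,0,0],[0.038,0,0],[0.043,0,0],[0.05,0,0],[0.058,0,0],[0.066,0,0],[0.074,0,0],[0.082,0,0]],"hand":[0.06,0.06,0.06,0.06,0.06,0.06,0.06,0.06,0.06,0.06]}'
python3 -m crank '{"dr":[[0,0,0],[0,0,0],[0,0,0],[0,0,0],[0,0,0],[0,0,0]],"travel":[[0.008,0,0],[0.016,0,0],[0.024,0,0],[0.03,0,0],[0.033,0,0],[0.033,0,0]],"hand":[0.06,0.06,0.06,0.06,0.06,0.06]}'
cat > look.py <<'E'
import sys
from workcell import bot, eyes
from h import *
n=sys.argv[1]
o=bot.get_obs();c=eyes.camera("wrist");c["o"]=o;pickle.dump(c,open(f"pics/w{n}.pkl","wb"));cv2.imwrite(f"pics/w{n}.png",c["color"][:,:,::-1])
c=eyes.camera("scene");cv2.imwrite(f"pics/s{n}.png",cv2.resize(c["color"][165:305,220:420,::-1],None,fx=4,fy=4));pickle.dump(c,open(f"pics/s{n}.pkl","wb"))
d=o["eef_pos"][:2]-[.6155,-.118];u=np.array([.9985,-.055]);print(o["eef_pos"],"rack xy",d@u,d@[.055,.9985],Rn.from_quat(o["tool_rot"]).as_matrix()[:,0])
E
python3 look.py 5
```

```text
clock: 10.02
eef_pos: [0.3751, -0.1048, 0.0116]
tool_rot: [1.0, -0.026, 0.0, 0.0]
ft_force: [0.6, 0.1, 0.8]
grip_width: 0.06
clock: 11.28
eef_pos: [0.4574, -0.109, 0.0113]
tool_rot: [1.0, -0.026, 0.0, 0.0]
ft_force: [-0.5, -0.5, -0.4]
grip_width: 0.0601
clock: 12.02
eef_pos: [0.49, -0.1107, 0.0114]
tool_rot: [1.0, -0.026, 0.0, 0.0]
ft_force: [-0.5, 0.6, -0.6]
grip_width: 0.0599
[ 0.489982   -0.11071562  0.01136248] rack xy -0.12573036511357022 0.00036996354577158256 [ 9.98639554e-01 -5.21425534e-02  4.41917484e-04]
```

View pics/w5.png

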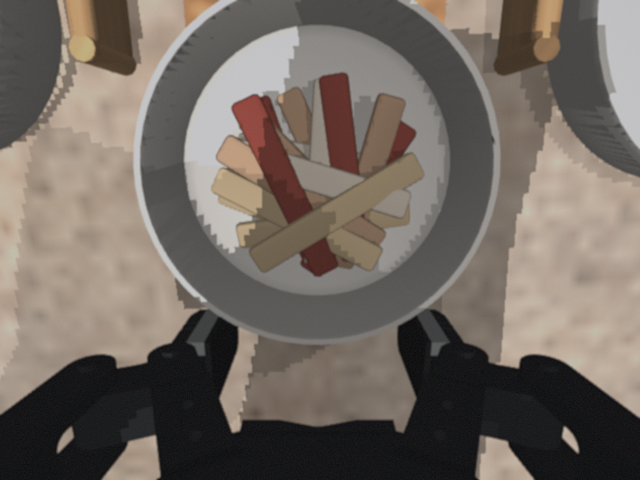

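View pics/s5.png

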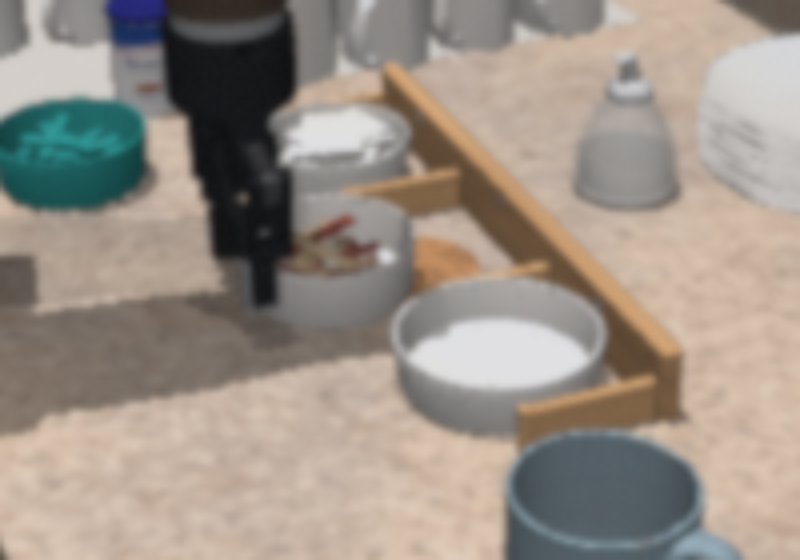

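Bowl is centred between the cheeks (82,48) and (547,47). I'll push on and finish in small steps, watching the force.

```bash
python3 -m crank '{"dr":[[0,0,0],[0,0,0],[0,0,0],[0,0,0],[0,0,0],[0,0,0],[0,0,0],[0,0,0],[0,0,0],[0,0,0]],"travel":[[0.007,0,0],[0.014,0,0],[0.021,0,0],[0.028,0,0],[0.035,0,0],[0.042,0,0],[0.048,0,0],[0.052,0,0],[0.054,0,0],[0.054,0,0]],"hand":[0.06,0.06,0.06,0.06,0.06,0.06,0.06,0.06,0.06,0.06]}'
python3 look.py 6
```

```text
clock: 13.38
eef_pos: [0.5438, -0.1135, 0.0113]
tool_rot: [1.0, -0.026, 0.0, 0.0]
ft_force: [-0.7, 0.5, 0.5]
grip_width: 0.0601
[ 0.54381343 -0.11352832  0.01132576] rack xy -0.07182498335534768 0.0005222076279742879 [ 9.98638601e-01 -5.21611627e-02  3.97443480e-04]
```

View pics/w6.png

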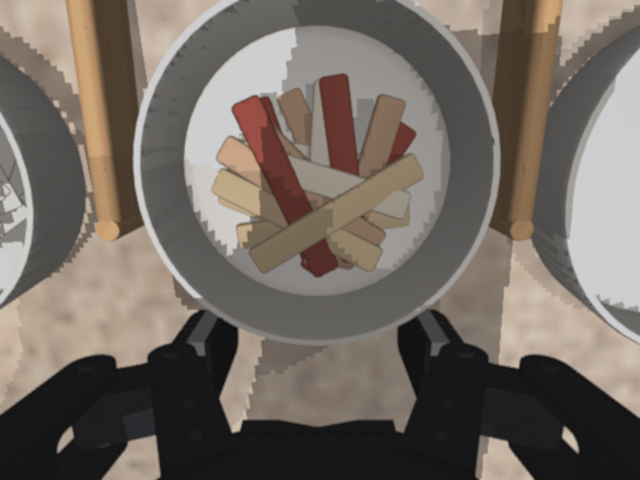

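```bash
python3 -m crank '{"dr":[[0,0,0],[0,0,0],[0,0,0],[0,0,0],[0,0,0]],"travel":[[0.002,0,0],[0.004,0,0],[0.005,0,0],[0.006,0,0],[0.006,0,0]],"hand":[0.06,0.06,0.06,0.06,0.06]}'
python3 -m crank '{"dr":[[0,0,0],[0,0,0]],"travel":[[0.001,0,0],[0.001,0,0]],"hand":[0.06,0.06]}'
python3 -m crank '{"dr":[[0,0,0],[0,0,0]],"travel":[[0.001,0,0],[0.001,0,0]],"hand":[0.06,0.06]}'
python3 look.py 7
python3 - <<'E'
from h import *
c=wcam(pickle.load(open("pics/w6.pkl","rb")));print(cast(c,[[109,229],[521,229]],.028))
E
```

```text
clock: 14.1
eef_pos: [0.5497, -0.1138, 0.0113]
tool_rot: [1.0, -0.026, 0.0, -0.0]
ft_force: [-1.1, 1.0, 1.7]
grip_width: 0.0603
clock: 14.35
eef_pos: [0.5507, -0.1139, 0.0113]
tool_rot: [1.0, -0.026, 0.0, -0.0]
ft_force: [-1.9, -0.3, 0.8]
grip_width: 0.0602
clock: 14.6
eef_pos: [0.5517, -0.1139, 0.0113]
tool_rot: [1.0, -0.026, 0.0, 0.0]
ft_force: [-1.3, 0.1, -0.6]
grip_width: 0.0598
[ 0.55169664 -0.11391748  0.0113061 ] rack xy -0.06393219016574746 0.0005672097591762753 [ 9.98639214e-01 -5.21505846e-02  1.91843669e-04]
[[ 0.58399792 -0.04861524  0.028     ]
 [ 0.57695469 -0.18168117  0.028     ]]
```

View pics/s7.png

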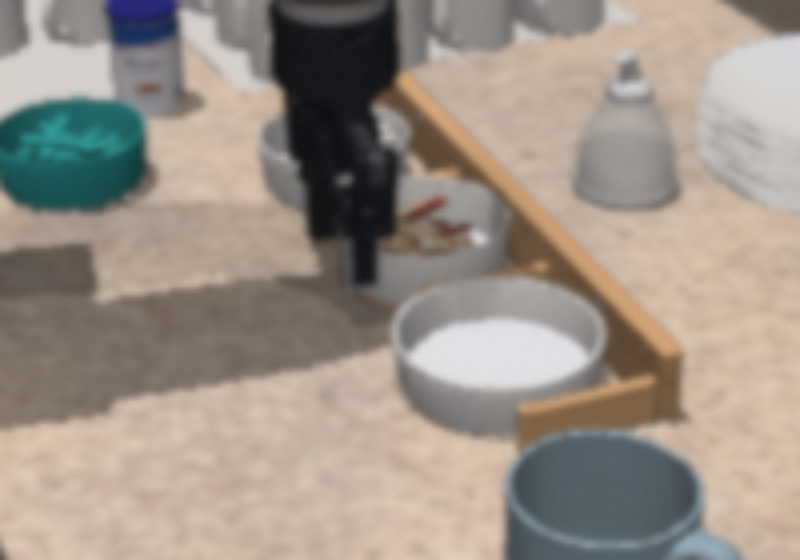

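No contact force yet, so I'll continue in 1 mm steps.

```bash
python3 -m crank '{"dr":[[0,0,0],[0,0,0]],"travel":[[0.001,0,0],[0.001,0,0]],"hand":[0.06,0.06]}'
python3 -m crank '{"dr":[[0,0,0],[0,0,0]],"travel":[[0.001,0,0],[0.001,0,0]],"hand":[0.06,0.06]}'
```

```text
clock: 14.95
eef_pos: [0.552, -0.1139, 0.0112]
tool_rot: [1.0, -0.026, -0.001, -0.0]
ft_force: [-3.1, -0.4, 2.4]
grip_width: 0.0601
clock: 15.2
eef_pos: [0.5522, -0.1139, 0.0111]
tool_rot: [1.0, -0.026, -0.001, -0.0]
ft_force: [-5.4, -0.3, 3.6]
grip_width: 0.0599
```

Contact with the rail: the tool has stalled at x=0.552 and the force has risen to 5 N. I'll back off straight, then rise and check.

```bash
python3 -m crank '{"dr":[[0,0,0],[0,0,0],[0,0,0],[0,0,0],[0,0,0],[0,0,0],[0,0,0],[0,0,0],[0,0,0],[0,0,0]],"travel":[[-0.001,0,0],[-0.003,0,0],[-0.008,0,0],[-0.02,0,0],[-0.04,0,0],[-0.06,0,0],[-0.06,0,-0.04],[-0.06,0,-0.09],[-0.06,0,-0.14],[-0.06,0,-0.19]],"hand":[0.06,0.06,0.06,0.06,0.06,0.06,0.06,0.06,0.06,0.06]}'
python3 -m crank '{"dr":[[0,0,0],[0,0,0],[0,0,0]],"travel":[[0,0,-0.03],[0.03,0,-0.05],[0.03,0,-0.05]],"hand":[0.06,0.06,0.06]}'
python3 look.py 8
```

```text
clock: 16.45
eef_pos: [0.4928, -0.1108, 0.2029]
tool_rot: [1.0, -0.026, 0.0, 0.0]
ft_force: [0.5, 0.1, -0.5]
grip_width: 0.06
clock: 16.82
eef_pos: [0.5254, -0.1127, 0.2529]
tool_rot: [1.0, -0.026, 0.002, 0.0]
ft_force: [0.1, 0.2, -0.8]
grip_width: 0.0599
[ 0.52536677 -0.1126928   0.25286979] rack xy -0.09028992380407032 0.00034190842688866947 [ 0.99864351 -0.05186294  0.00462424]
```

View pics/w8.png

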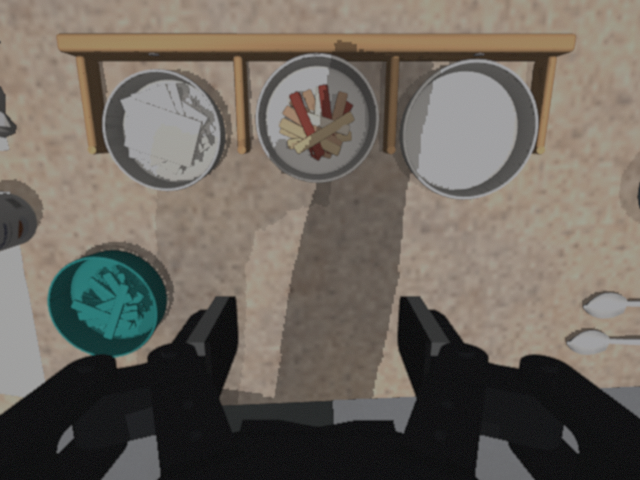

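View pics/s8.png

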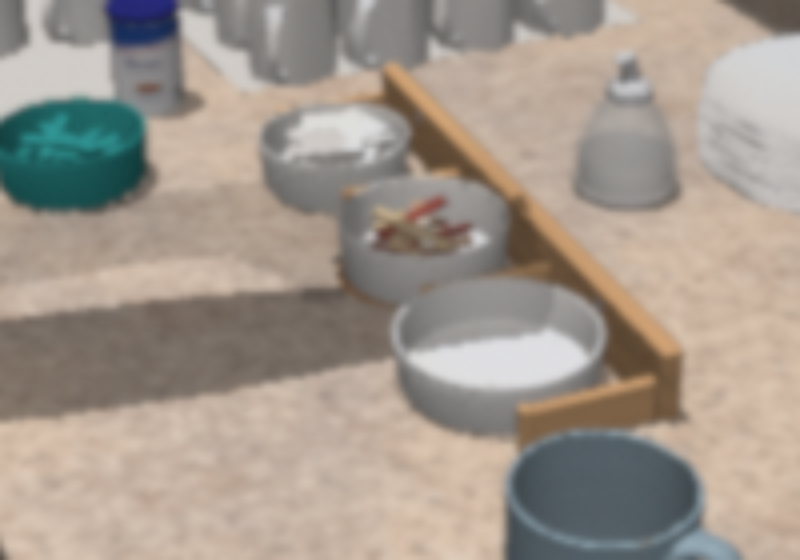

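The bowl stands in the middle bay at (317,118), with its rim against the rail edge at row ~53. The dish and packets are unmoved to the eye. One numeric check, then I'll hand in.

```bash
python3 -m crank '{"dr":[[0,0,0],[0,0,0]],"travel":[[0,0,0],[0,0,0]],"hand":[0.06,0.06]}'
python3 - <<'E'
from workcell import bot,job,eyes
from h import *
o=bot.get_obs();c=eyes.camera("wrist");c["o"]=o;c=wcam(c)
cv2.imwrite("pics/w9z.png",cv2.resize(c["color"][20:200,40:590,::-1],None,fx=1.45,fy=1.45,interpolation=2)[:, :800])
b=circ(cast(c,[[257,117],[268,80],[290,61],[345,60],[366,80],[378,118],[366,152],[318,181],[270,152]],.039),.053);print(b)
p=cast(c,[[97,152],[241,152],[391,152],[542,152]],.028);print(p,p.mean(0))
r=cast(c,[[100,52],[540,52]],.046);print(r)
print("dish",circ(cast(c,[[404,125],[420,83],[470,61],[520,83],[537,120],[520,170],[470,198],[420,175]],.034),.059))
print("pk",circ(cast(c,[[104,130],[118,90],[160,70],[205,88],[223,128],[207,170],[163,190],[118,168]],.039),.051))
S=pickle.load(open("pics/scene0.pkl","rb"))["color"].astype(int);N=eyes.camera("scene")["color"].astype(int)
d=(abs(S-N).max(2)>60).astype(np.uint8);print([tuple(s) for s in cv2.connectedComponentsWithStats(d)[2] if s[4]>25])
E
```

```text
clock: 17.18
eef_pos: [0.5226, -0.1124, 0.2505]
tool_rot: [1.0, -0.026, -0.001, -0.0]
ft_force: [0.9, 0.1, -0.2]
grip_width: 0.0596
(array([ 0.60008726, -0.11692222]), np.float64(0.0024295146305514134))
[[ 0.58409536  0.08040646  0.028     ]
 [ 0.5772974  -0.04756752  0.028     ]
 [ 0.57021761 -0.18084683  0.028     ]
 [ 0.56309211 -0.31498694  0.028     ]] [ 0.57367562 -0.11574871  0.028     ]
[[ 0.66100427  0.0529401   0.046     ]
 [ 0.64243367 -0.296243    0.046     ]]
dish (array([ 0.58392419, -0.24701175]), np.float64(0.002511457282465305))
pk (array([0.59734595, 0.01452957]), np.float64(0.001996061543169629))
[(np.int32(0), np.int32(0), np.int32(640), np.int32(480), np.int32(292141)), (np.int32(0), np.int32(0), np.int32(16), np.int32(57), np.int32(820)), (np.int32(48), np.int32(0), np.int32(13), np.int32(53), np.int32(429)), (np.int32(271), np.int32(10), np.int32(8), np.int32(13), np.int32(90)), (np.int32(267), np.int32(30), np.int32(36), np.int32(18), np.int32(571)), (np.int32(267), np.int32(53), np.int32(38), np.int32(86), np.int32(2106)), (np.int32(57), np.int32(109), np.int
[... 224 characters left out ...]
32(34), np.int32(14), np.int32(219)), (np.int32(314), np.int32(220), np.int32(24), np.int32(9), np.int32(123)), (np.int32(191), np.int32(222), np.int32(128), np.int32(50), np.int32(2065)), (np.int32(337), np.int32(227), np.int32(11), np.int32(7), np.int32(51)), (np.int32(326), np.int32(246), np.int32(28), np.int32(6), np.int32(84)), (np.int32(272), np.int32(252), np.int32(16), np.int32(9), np.int32(62)), (np.int32(263), np.int32(259), np.int32(49), np.int32(23), np.int32(577)), (np.int32(284), np.int32(263), np.int32(10), np.int32(4), np.int32(27)), (np.int32(24), np.int32(275), np.int32(13), np.int32(14), np.int32(63)), (np.int32(52), np.int32(282), np.int32(18), np.int32(5), np.int32(37))]
```

View pics/w9z.png

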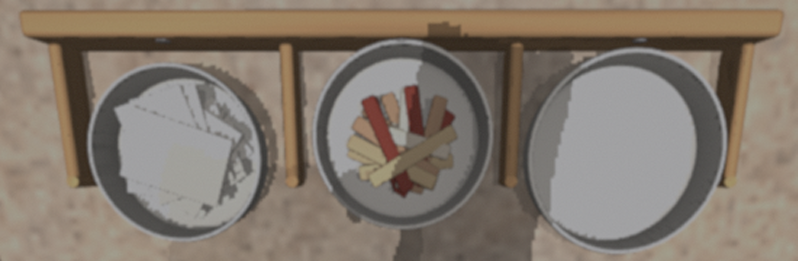

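```bash
python3 -c "
from workcell import job
print(job.job_done())"
```

```text
the job is handed in; nothing more can be done
None
```

The white stick bowl is in the middle bay, against the back rail, and the job is handed in at about 17 s of the 58 s allowed. I pushed it with the two fingertips only, first left to line up with the bay, then straight in. I stopped when the tool stalled on the rail at about 5 N, then backed off and rose clear.

**Final checks:**
- **Bowl position:** the last wrist picture put the bowl about 12.6 mm in front of the rack's origin, against 11 mm for fully home. That is within my measuring error. It is centred between the cheeks to about 1–2 mm.
- **Rail contact:** the picture shows the rim meeting the rail's edge, and the force rise agrees with that.
- **Packet bowl and empty dish:** both are unmoved relative to the rack, within 1 mm.
- **Rest of the counter:** the before-and-after scene comparison showed changes only at the arm and its shadow, and along the bowl's path.

**Disagreements:** the scene and side cameras differed by about 7 mm on the bowl's position, so I relied on the wrist camera. Even there, the rack's position varied by a few millimetres between pictures, which is why I used the contact force to decide when to stop.

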